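# Fasten the mug case and book it out with the hand scanner

### The arm

A 7-joint arm with a two-finger parallel gripper is mounted at the origin on the work surface. World frame = base frame: x ahead of the robot, y to its left, z up, the work surface at z = 0. Lengths are in mm, angles in degrees, forces in N, time in s.
With the tool pointing down it reaches from about 400 to 850 mm from the base axis. Payload 6.9 kg.
Tool frame: the origin (TCP) lies at the very end of the fingers, on their centre line; the grasp point (between the pads) lies 19 mm behind it; z points along the fingers, y is the line along which they close (so a half turn about z gives the same grasp; the last joint's range is limited). The gripper opens to 85 mm and grips with 20 to 120 N. Pads are 22 mm wide; open, the fingers measure 114 mm over their backs; the gripper's body (76 mm by 85 mm) begins 54 mm behind the grasp point. The pads swing forward as they close: fully open they stand 13 mm farther back than shut.
Start: joints at [6.045, 29.078, -13.613, 85.955, 7.202, 65.827, -8.869], TCP at [624.988, -0.025, 191.575] pointing down, gripper open.
Joint ranges: [-176.47, 176.47], [-13.61, 117.27], [-81.72, 77.17], [0.22, 143.17], [-87.28, 267.28], [10, 112.55], [-165.47, 165.47]. Speed limits (degrees/s): [136.94, 136.94, 180, 180, 180, 180, 180].

### API

Orientations are given as [roll, pitch, yaw] about the fixed x, y, z axes, in that order (R = Rz(yaw) Ry(pitch) Rx(roll)).
In Python, from plant import ctrl gives the robot as it stands.
- The arm moves only by the tool jog_arm, never from a script. Its argument "rows" is a list of rows, each a list of 3 entries, a list of its own where there are three numbers: the shift along the tool's x, y, z normalised to -1 to 1, where 1 is 80 cm, then the turn, a rotation vector about the tool's x, y, z normalised to -1 to 1, where 1 is 2 rad, then the closure, from -1 (fully open) to 1 (shut). A call has 1 to 10 rows; each row is the pose to reach, as a shift and turn from the pose commanded when the call began, along the tool's axes at that moment; what a row does not reach only later rows make up. A row lasts 1/12 s, in which the tool goes at most 41.7 mm and 7.16 degrees, less where a joint would pass 70% of its speed; a pose out of reach is approached as far as the arm can. A call with a number of a shift or a turn outside -1 to 1 is refused whole. A call with a gripper value outside its range is refused whole. The fingers move at their own pace and stop on an object; "grip_force" is the grip in N (left out, the last holds). Time passes only in rows, so rows that repeat a pose let the fingers close. It gives the time, the measured TCP pose, the force, the opening and the grip force at its end, in the units of the state.
- ctrl.sense(): the state, without advancing time (a new reading comes with each control period).
- ctrl.get_image(name): name is "scene" or "side" or "wrist"; returns a dict with "image" (400x640x3 uint8, red, green, blue), "depth" (400x640 float32, mm along the optical axis (not along the pixel's ray), 0 where there is no reading), "fx", "fy", "cx", "cy" (pixels), "extrinsics" (4x4, takes a point from world to camera coordinates). Camera axes: x right, y up, looking along -z (the intrinsics and any distortion apply to the point x, -y, -z); pixel columns grow to the right and rows downward; lengths in mm; the calibration is good to about 2 mm. The wrist camera is an equidistant fisheye: a pixel r from the principal point sees the ray r / f radians off the axis. A picture is of the moment at which its call begins.
- ctrl.hand_in(): hands the job in; it is judged then, once.
Trained networks look in a picture, given as the dict that the camera call returned (one of the last four; its "shot" number tells which), for a name from the list of things; names that differ only in an ending like _2 or _b are one class to them, and where a whole thing is asked for, a point or a joint stands for the part that bears it (a point fixed in the world has none). Each returns a list of dicts, best first, with "conf" (0 to 1); they miss things now and then, are a little off and sometimes report something else, mostly with a low value. They report only what shows in the picture. A call takes as long as a camera call. They do not tell look-alikes from the thing itself.
- ctrl.boxes_of(picture, thing): "location" ([column, row] in pixels, amid what is visible of it).
- ctrl.mark_of(picture, thing): "location" ([column, row] in pixels: a listed point, or the origin of a listed thing).
The state is a dict: "time": time; "joint_pos": joint angles; "qd": joint speeds; "joint_torque": joint torques, N m; "eef_pos": TCP position; "ee_rot": TCP orientation; "ft_force": force on the tool from outside, world axes, zero at the start; "torque": the same for the moment, N m; "grip_width": finger opening in mm; "finger_force": force on a finger pad.
Only numpy, scipy, OpenCV 4.12 (cv2) and the standard library are available. Lean on these libraries where they do the work, as an engineer would, in place of code of your own. Each camera call takes 0.05 s, during which the arm holds its last target. There are 200 camera calls.

### The job

The wooden case of mugs is packed and its lid is down. Turn the wooden turnbutton on its front rim square across the edge of the lid so that the lid is secured; then draw the hand scanner up out of its charging cradle, tip it over so that its window points down at the barcode label in the middle of the lid (within about 30 degrees of straight down, about 10 cm from the label), and finish holding it there, still and clear of everything. Keep the lid shut and leave the mugs and the other things on the bench where they are.

Things in the scene. Friction and masses are not known exactly. Their poses are not given: they have to be found in the camera images.
- turnbutton (a joint): Turnbutton: dark wooden bar 60 x 18 x 14 mm high, flat on the case's front rim, on a vertical screw 14 mm from one end. 0: long arm lies along the rim towards the case's +y (unlocked); grows clockwise seen from above; 1.571: long arm along the case's +x, square across the lid's edge. No stop; stiff (about 0.7 N at the tip), stays where left. Pinch or push it from above.
- turn_pivot (a point): Centre of the turnbutton's screw, at the height of the bar's upper face (14 mm above rim and lid).
- turn_tip (a point): Middle of the end of the turnbutton's long arm, at the height of its upper face, 46 mm from the screw's centre.
- lid (a joint): Case lid: plywood panel 181 x 261 x 10 mm set flush within the rim, hinged along the far (+x) side. 0 = shut (as at the start), grows as it opens, rad.
- label (a point): Centre of the white barcode label (70 x 100 mm) on the lid's upper face. Its axes are the case's axes, z up.
- case: Fixed plywood case, 220 (x) x 300 (y) x 110 mm high, 18 mm walls. Origin: centre of its underside; front rim (with the turnbutton at its middle, screw 101 mm from the centre) on its -x side.
- scanner: Loose pistol-shaped barcode scanner, 0.19 kg, upright in the cradle. Origin: centre of the handle's lower end; z up along the straight handle, 34 (x) x 30 (y) mm, about 100 mm long. On it the head: block 74 long, 56 wide (y), 40 mm high, nose to the scanner's -x, sloping 15 degrees down. Grip the head by its flat sides from above. Top 150 mm above the origin.
- head (a point): Centre of the scanner's head block, 14 mm to the scanner's -x of the handle's axis and 120 mm above its lower end; halfway between the head's flat sides. Axes are the scanner's.
- window (a point): Centre of the scanner's window on the front of its nose, 42 mm from the centre of the head. Its z axis is the line of sight, out of the window: in the cradle it points 15 degrees below level. Its x and y axes lie across the line of sight.
- cradle: Fixed charging cradle: base 100 x 84 x 16 mm with a socket 56 x 52 mm outside, top 62 mm high, opening 40 x 36 mm, floor 16 mm above the bench: the handle stands 46 mm deep in it with 3 mm play all round and lifts straight out. Origin: centre of the socket at bench level. The scanner's nose points to the cradle's -x.
- mug_lilac: Bystander: two-tone mug, 84 mm across the rim, 98 mm high, beyond the cradle or tape dispenser on the left. Origin: centre of the underside.
- mug_red: Bystander: the same mug glazed otherwise, the same on the right.
- mug_front: Bystander: the same mug, standing on the robot's side of the case.
- tumbler: Bystander: cup without handle, 74 mm across the rim, 85 mm high, on the robot's side of the case.
- tape_roll: Bystander: roll of tape 96 mm across, 48 mm high, lying flat.
- marker: Bystander: marker pen 135 mm long, 18 mm thick, lying.
Not all that is in view belongs to the job. What is shaped like the scanner but blue or yellow is not meant. What is shaped like the cradle but turquoise is not meant.

How it is judged:
By the outcome, as a careful person would: the job done as asked, in the order asked, and still so for the second after the job is handed in, while the arm keeps its last pose, push and grip.
It also fails if it takes over 59 s, if anything falls off the work surface, if the arm or the gripper's body presses on something with over 40 N, if the wrist force passes 120 N, or if a joint passes its speed limit or range.

## Working session

There is one attempt and no reset: what is moved stays moved. The work goes in short steps, Python scripts to look and compute and a tool call to move; the robot and the scene stay as the last step left them, time stands still between calls to the robot, and variables do not carry over. Pictures are saved under pics/ and viewed, at most 10 in all, crops included, and the job is handed in when it is done.

Besides the shell and the picture viewer there is one more tool, called after "Call:" in YAML: its name, and indented under it one key for each argument. jog_arm: Moves the arm, as the interface text tells. Its arguments: {"type":"object","properties":{"rows":{"type":"array","items":{"type":"array"}},"grip_force":{"type":"number"}},"required":["rows"]}

```bash
mkdir -p pics; cat > h.py <<'E'
import numpy as np, cv2
from scipy.spatial.transform import Rotation as R
from plant import ctrl
def shot(n,save=None):
    p=ctrl.get_image(n)
    if save: cv2.imwrite('pics/'+save,p["image"][:,:,::-1])
    return p
def ray(p,u,v):
    E=np.array(p["extrinsics"]); 
    d=np.array([(u-p["cx"])/p["fx"],-(v-p["cy"])/p["fy"],-1.0])
    o=-E[:3,:3].T@E[:3,3]; return o,E[:3,:3].T@d
def at_z(p,u,v,z):
    o,d=ray(p,u,v); return o+d*(z-o[2])/d[2]
def at_depth(p,u,v):
    o,d=ray(p,u,v); 
    w=p["depth"][int(v)-1:int(v)+2,int(u)-1:int(u)+2]; w=w[w>0]
    return o+d*np.median(w) if len(w) else None
def proj(p,X):
    E=np.array(p["extrinsics"]); c=E[:3,:3]@np.array(X)+E[:3,3]
    return np.array([p["cx"]+p["fx"]*c[0]/-c[2],p["cy"]+p["fy"]*-c[1]/-c[2]])
E
python3 - <<'E'
from h import *
np.set_printoptions(precision=1,suppress=True)
print(ctrl.sense())
for n in ("scene","side"):
    p=shot(n,n+"0.png"); print(n,p["fx"],p["cx"],p["cy"])
    for t in ["turnbutton","lid","case","scanner","cradle","mug_front","tumbler","mug_lilac","tape_roll","marker"]:
        for b in ctrl.boxes_of(p,t)[:3]:
            print(' box',t,np.array(b["location"]),round(b["conf"],2),at_depth(p,*b["location"]))
    for t in ["turn_pivot","turn_tip","label","head","window","scanner","cradle"]:
        for b in ctrl.mark_of(p,t)[:4]:
            print(' mark',t,np.array(b["location"]),round(b["conf"],2),at_depth(p,*b["location"]))
E
```

```text
{'time': 0.0, 'joint_pos': array([  6. ,  29.1, -13.6,  86. ,   7.2,  65.8,  -8.9]), 'qd': array([-0. , -0.1, -0.1,  0.1,  0. , -0.1, -0. ]), 'joint_torque': array([  0. , -62.1,  -2.2, -25. ,   0. ,   0. ,   0. ]), 'eef_pos': array([624.4,  -0.1, 190.8]), 'ee_rot': array([-179.9,    0. ,   90. ]), 'ft_force': array([ 0.6, -0.1, -0.9]), 'torque': array([-0. , -0. , -0.1]), 'finger_force': 0.0, 'grip_width': 85.34488051128172}
scene 499.2247737428039 313.02300461817384 206.77134745214036
 box turnbutton [286.4 201.4] 0.43 [507.7 -22.6 125. ]
 box lid [266.5 219.6] 0.6 [602.9 -51.3 107.4]
 box lid [385.8 214.9] 0.25 [486.9 319.9 156.2]
 box case [269.9 233.1] 0.93 [663.8  -7.8 111.3]
 box case [317.7 211.1] 0.57 [386.1  43.4  14.2]
 box case [382.9 216. ] 0.39 [490.9 311.9 152.2]
 box scanner [422.2 203.5] 0.96 [339.  407.8 123.6]
 box scanner [385.8 216.5] 0.92 [489.7 321.1 152.1]
 box scanner [461.1 212.9] 0.89 [357.1 539.1 136.3]
 box cradle [383.2 245.2] 0.88 [496.3 324.6  35.4]
 box cradle [393.3 199. ] 0.76 [259.6 291.4  54.1]
 box mug_front [349.9 206. ] 0.93 [402.1 171.5  87.5]
[... 2240 characters left out ...]
 0.63 [503.1 -35.1 124.8]
 mark turn_tip [314.3 182.3] 0.45 [502.6   2.4 121.7]
 mark turn_tip [330.1 136.3] 0.4 [ 635.6 -272.1   34.8]
 mark label [299.7 161. ] 0.59 [601.2 -52.3 108.4]
 mark label [312.2 181.4] 0.24 [518.2  -7.9 106.2]
 mark head [257.1 259.5] 0.75 [446.  321.6 153.1]
 mark head [278.6 318. ] 0.64 [305.9 406.9 141.7]
 mark head [228.5 354. ] 0.55 [341.2 537.8 141.3]
 mark window [273.5 268.7] 0.62 [462.8 254.4  -1.5]
 mark window [287.8 307.2] 0.58 [309.  369.5 131.9]
 mark scanner [279.9 345.7] 0.82 [290.9 429.9  41.1]
 mark scanner [241.8 370.1] 0.69 [301.9 542.  116.4]
 mark cradle [333.3 318.3] 0.98 [222.9 297.7  54.7]
 mark cradle [257.7 283.2] 0.9 [444.6 336.1  52.5]
```

```bash
python3 - <<'E'
import cv2
a=cv2.imread('pics/scene0.png');b=cv2.imread('pics/side0.png')
cv2.imwrite('pics/a.png',cv2.resize(a[150:330,140:500],None,fx=2.2,fy=2.2,interpolation=2))
cv2.imwrite('pics/b.png',cv2.resize(b[90:390,190:440],None,fx=2,fy=2,interpolation=2))
E
```

```text
(no output)
```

View pics/a.png

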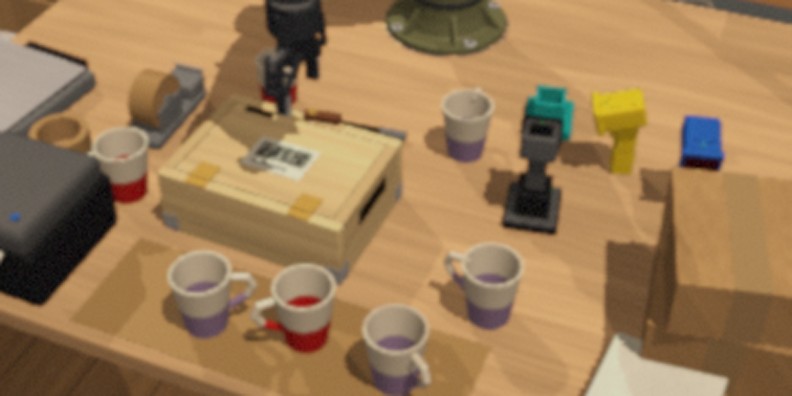

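View pics/b.png

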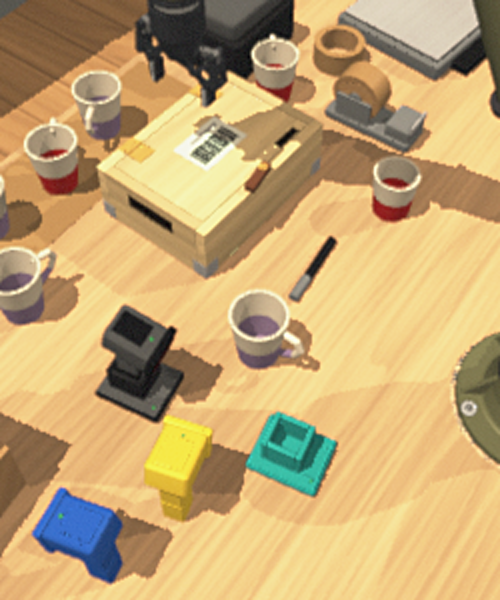

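The meant scanner is the black one in the black cradle: scene (386,212), side (258,262). The yellow one (422,203), the blue one (461,213) and the turquoise cradle (393,199) are look-alikes. The turnbutton is at scene (286,201) and side (318,178), with its dark arm pointing to +y. Next is the wrist view.

```bash
cat >> h.py <<'E'
def wray(p,u,v):
    E=np.array(p["extrinsics"]); a=(u-p["cx"])/p["fx"]; b=(v-p["cy"])/p["fy"]; r=np.hypot(a,b)+1e-12
    c=np.array([np.sin(r)*a/r,-np.sin(r)*b/r,-np.cos(r)])
    return -E[:3,:3].T@E[:3,3],E[:3,:3].T@c
def w_z(p,u,v,z):
    o,d=wray(p,u,v); return o+d*(z-o[2])/d[2]
def w_depth(p,u,v):
    E=np.array(p["extrinsics"]);o,d=wray(p,u,v); w=p["depth"][int(v)-1:int(v)+2,int(u)-1:int(u)+2]; w=w[w>0]
    return o+d*np.median(w)/-(E[:3,:3]@d)[2] if len(w) else None
def wproj(p,X):
    E=np.array(p["extrinsics"]); c=E[:3,:3]@np.array(X,float)+E[:3,3]; t=np.arctan2(np.hypot(c[0],c[1]),-c[2]); n=np.hypot(c[0],c[1])+1e-12
    return np.array([p["cx"]+p["fx"]*t*c[0]/n,p["cy"]-p["fy"]*t*c[1]/n])
E
python3 - <<'E'
from h import *
np.set_printoptions(precision=1,suppress=True)
p=shot("wrist","w0.png");print(p["fx"],p["cx"],p["cy"]);print(np.array(p["extrinsics"]))
for t in ["turn_pivot","turn_tip","label","head","window","cradle","mug_front"]:
    for b in ctrl.mark_of(p,t)[:3]:
        print(t,np.array(b["location"]),round(b["conf"],2),w_depth(p,*b["location"]),w_z(p,*b["location"],124)[:2],w_z(p,*b["location"],110)[:2])
E
```

```text
309.70691628693146 319.2085109052069 198.7241366260056
[[   1.     0.     0.  -623.8]
 [  -0.     0.9   -0.3   42.8]
 [  -0.     0.3    0.9 -380.8]
 [   0.     0.     0.     1. ]]
turn_pivot [197.6 238.5] 0.71 [509.9 -40.  127.7] [508.1 -41.9] [501.7 -49. ]
turn_tip [184.2 188.5] 0.9 [497.3   5.  114.4] [502.    7.9] [495.2   3.6]
turn_tip [343.6 340.3] 0.66 [ 652.6 -182.4  110.1] [ 651.1 -168.3] [ 652.6 -182.5]
label [306.6 237.6] 0.66 [611.9 -45.2 110.9] [612.5 -38.7] [611.9 -45.7]
cradle [64.6  0.8] 0.72 None [362.  213.3] [347.4 220.4]
mug_front [129.1  46.6] 0.89 [399.  160.4  43.5] [453.7 142. ] [444.2 145.2]
```

View pics/w0.png

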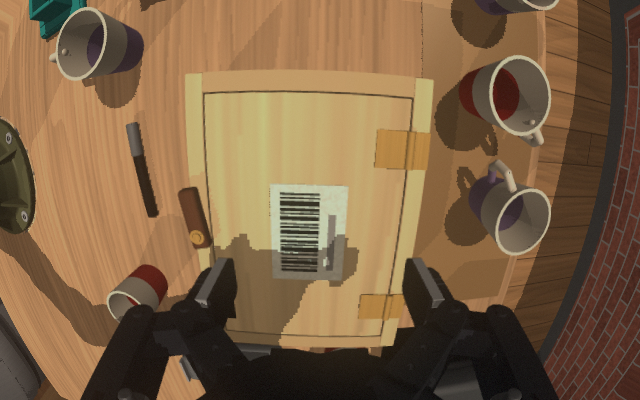

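The wrist view shows the turnbutton as a brown bar with its screw at (197,238) and its tip at (184,188). The barcode label is at (307,232). I'll get the case yaw from the rim and lid corners.

```bash
python3 - <<'E'
from h import *
np.set_printoptions(precision=1,suppress=True)
p=shot("wrist")
for u,v in [(187,73),(433,79),(204,93),(412,97),(385,347),(382,337),(270,184),(348,187),(342,280),(271,275),(197,239),(184,188),(190,188),(178,190)]:
    print((u,v),w_z(p,u,v,110)[:2],w_z(p,u,v,124)[:2])
print(ctrl.sense()["ft_force"])
# scanner geometry: scene depth points around
for n,c in (("scene",(386,215)),("side",(258,265))):
    p=shot(n); P=[]
    for v in range(c[1]-40,c[1]+45):
        for u in range(c[0]-40,c[0]+40):
            if p["depth"][v,u]>0 and p["image"][v,u].max()<95:
                X=at_depth(p,u,v); P.append(X)
    P=np.array(P); P=P[(abs(P[:,0]-470)<110)&(abs(P[:,1]-320)<90)]
    for a,b in ((2,25),(25,60),(66,100),(108,125),(125,140),(140,155),(155,180)):
        Q=P[(P[:,2]>a)&(P[:,2]<b)]
        if len(Q)>5: print(n,a,b,len(Q),np.percentile(Q,[2,98],axis=0)[:,:2].ravel(),cv2.minAreaRect(Q[:,:2].astype(np.float32)))
E
```

```text
(187, 73) [507.1 110.7] [513.2 109.3]
(433, 79) [722.6 103.7] [717.4 102.7]
(204, 93) [523.   91.1] [528.4  90.8]
(412, 97) [703.6  86.2] [699.4  86.1]
(385, 347) [ 704.1 -197.7] [ 699.8 -182.7]
(382, 337) [ 698.1 -179.5] [ 694.2 -165.5]
(270, 184) [579.7   7.3] [582.   11.4]
(348, 187) [649.5   4.5] [648.1   8.8]
(342, 280) [647.1 -94.4] [645.9 -84.9]
(271, 275) [574.8 -88.9] [577.4 -79.6]
(197, 239) [500.9 -49.6] [507.4 -42.5]
(184, 188) [495.    4.1] [501.9   8.4]
(190, 188) [501.5   4. ] [508.    8.3]
(178, 190) [488.2   2.1] [495.4   6.5]
[ 0.3 -0.8 -0.4]
scene 2 25 288 [422.9 265.4 517.9 355.3] ((454.9920959472656, 307.22998046875), (121.70801544189453, 80.45040893554688), 13.148393630981445)
scene 25 60 140 [463.4 291.4 501.  342.5] ((474.4853515625, 315.1863708496094), (48.6620979309082, 52.14036560058594), 9.973136901855469)
scene 66 100 69 [474.  302.1 486.  329.4] ((478.2431335449219, 318.61468505859375), (17.006675720214844, 32.72303009033203), 32.02580261230469)
scene 108 125 26 [419.8 304.9 486.9 336. ] ((457.02947998046875, 329.274169921875), (22.88899803161621, 73.195
[... 769 characters left out ...]
2 323.5 482.2 332.1] ((465.68096923828125, 328.4527587890625), (33.231937408447266, 5.123453617095947), 14.957941055297852)
side 108 125 40 [412.8 309.1 455.9 340.3] ((428.46893310546875, 329.4780578613281), (61.946468353271484, 29.391963958740234), 44.89048385620117)
side 125 140 73 [408.5 290.1 474.1 343.5] ((434.4536437988281, 329.6941833496094), (87.34584045410156, 39.18753433227539), 41.06028366088867)
side 140 155 281 [407.9 281.1 472.1 343.3] ((446.83880615234375, 311.0159606933594), (74.19991302490234, 58.60541915893555), 8.505623817443848)
side 155 180 186 [451.  293.9 483.3 342.3] ((465.2138977050781, 316.54656982421875), (34.56446075439453, 51.171443939208984), 10.622077941894531)
```

The case yaw is about -2°, its centre about (611,-43) and the screw about (509,-41). The bar starts near 98° in world (about -10° on the joint), and the scanner's nose points to about 190°. I'll move above the bar.

Call:
jog_arm:
  rows:
    - [[-0.02, -0.149, 0.052], [0, 0, -0.07], 0.06]
    - [[-0.02, -0.149, 0.052], [0, 0, -0.07], 0.06]
    - [[-0.02, -0.149, 0.052], [0, 0, -0.07], 0.06]
    - [[-0.02, -0.149, 0.052], [0, 0, -0.07], 0.06]
    - [[-0.02, -0.149, 0.052], [0, 0, -0.07], 0.06]
    - [[-0.02, -0.149, 0.052], [0, 0, -0.07], 0.06]
    - [[-0.02, -0.149, 0.052], [0, 0, -0.07], 0.06]
  grip_force: 30

```text
time: 2.93
eef_pos: [507.8, -15.8, 150.8]
ee_rot: [179.8, 0.0, 98.0]
ft_force: [-0.4, 0.1, -0.6]
grip_width: 39.7
finger_force: 0.0
```

```bash
python3 - <<'E'
from h import *
np.set_printoptions(precision=1,suppress=True)
s=ctrl.sense(); print(s["eef_pos"],s["ee_rot"],s["grip_width"],s["ft_force"])
p=shot("wrist","w1.png")
for t in ["turn_pivot","turn_tip","label"]:
    for b in ctrl.mark_of(p,t)[:2]:
        print(t,np.array(b["location"]),round(b["conf"],2),w_z(p,*b["location"],124)[:2],w_z(p,*b["location"],110)[:2])
print(wproj(p,s["eef_pos"]),wproj(p,[509,-41,124]))
E
```

```text
[507.8 -15.8 150.8] [179.8   0.   98. ] 39.65457270950785 [-0.4  0.1 -0.6]
turn_pivot [314.1 244. ] 0.91 [506.3 -40. ] [507.1 -47.3]
turn_tip [316.8 184.3] 0.88 [501.8   7. ] [502.3   2.8]
turn_tip [315.8 243.6] 0.26 [507.5 -39.5] [508.4 -46.7]
label [433.4 253.4] 0.93 [603.3 -37. ] [610.6 -44.1]
[321.  230.6] [317.5 245.6]
```

View pics/w1.png

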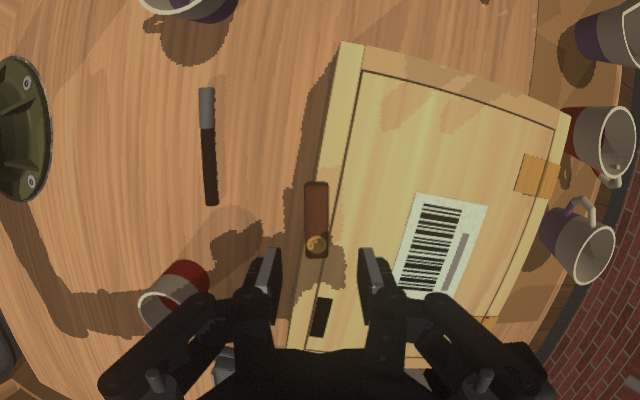

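The bar is centred between the fingers at (316,183–258), with the screw at (315,244). I'll descend and pinch.

Call:
jog_arm:
  rows:
    - [[0, 0, 0.03], [0, 0, 0], 0.06]
    - [[0, 0, 0.046], [0, 0, 0], 0.06]
    - [[0, 0, 0.046], [0, 0, 0], 0.06]
    - [[0, 0, 0.046], [0, 0, 0], 0.06]
    - [[0, 0, 0.046], [0, 0, 0], 0.5]
    - [[0, 0, 0.046], [0, 0, 0], 1]
    - [[0, 0, 0.046], [0, 0, 0], 1]
    - [[0, 0, 0.046], [0, 0, 0], 1]
    - [[0, 0, 0.046], [0, 0, 0], 1]
    - [[0, 0, 0.046], [0, 0, 0], 1]
  grip_force: 30

```text
time: 3.97
eef_pos: [505.9, -16.1, 113.5]
ee_rot: [180.0, 0.0, 98.0]
ft_force: [0.1, 0.4, 0.2]
grip_width: 0.3
finger_force: 0.0
```

The fingers shut to 0 and didn't catch the bar, so I'll look.

```bash
python3 - <<'E'
from h import *
np.set_printoptions(precision=1,suppress=True)
a=shot("wrist"); b=shot("side")
for t in ["turn_pivot","turn_tip"]:
    for q in ctrl.mark_of(a,t)[:2]: print(t,np.array(q["location"]),round(q["conf"],2),w_z(a,*q["location"],124)[:2],w_depth(a,*q["location"]))
s=ctrl.sense();print(s["eef_pos"],wproj(a,s["eef_pos"]),proj(b,s["eef_pos"]))
i=cv2.resize(a["image"][130:380,180:460],None,fx=1.4,fy=1.4);j=cv2.resize(b["image"][110:230,250:380],None,fx=2.9,fy=2.9)
o=np.zeros((360,780,3),np.uint8);o[:350,:392]=i;o[:348,400:777]=j;cv2.imwrite('pics/w2.png',o[:,:,::-1])
E
```

```text
turn_tip [320.4 201.7] 0.89 [502.1   7.4] [502.4   5.7 119.4]
[505.8 -16.  113.2] [320.8 230.4] [317.1 180.1]
```

View pics/w2.png

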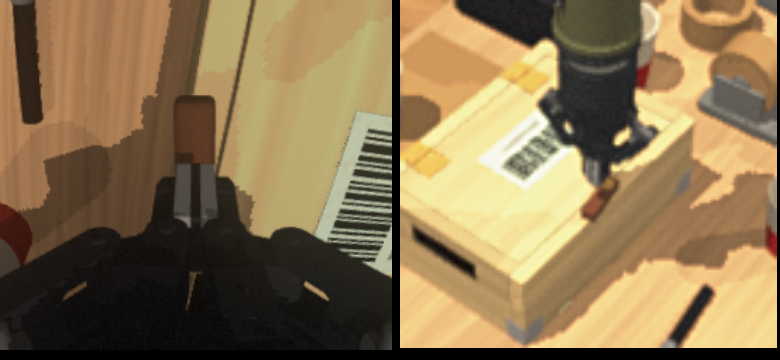

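```bash
python3 - <<'E'
from h import *
np.set_printoptions(precision=1,suppress=True)
b=shot("side");c=shot("scene");a=shot("wrist")
for v in range(158,190,2):
    print(v,*[(u,at_depth(b,u,v),b["image"][v,u]) for u in (317,319,321)])
print("wrist")
for v in range(190,300,8): print(v,w_depth(a,314,v),w_depth(a,327,v),a["image"][v,314])
print(proj(c,ctrl.sense()["eef_pos"]))
for t in ["turn_pivot","turn_tip"]:
  for n,q in (("side",b),("scene",c)):
    for m in ctrl.mark_of(q,t)[:2]: print(n,t,m["location"],m["conf"],at_z(q,*m["location"],124))
E
```

```text
158 (317, array([496.1,  -1.7, 225.4]), array([44, 42, 44], dtype=uint8)) (319, array([488.6,  -0.9, 230.5]), array([38, 40, 35], dtype=uint8)) (321, array([487.5,  -9.1, 224.6]), array([33, 36, 41], dtype=uint8))
160 (317, array([494.5,   0.5, 220.1]), array([44, 46, 43], dtype=uint8)) (319, array([489. ,  -1.5, 221.9]), array([47, 47, 48], dtype=uint8)) (321, array([490.1, -12.9, 212. ]), array([41, 43, 42], dtype=uint8))
162 (317, array([498.3,  -4.8, 205.4]), array([38, 40, 39], dtype=uint8)) (319, array([491.7,  -5.5, 208.9]), array([32, 34, 32], dtype=uint8)) (321, array([489.7, -12.5, 204.4]), array([36, 38, 36], dtype=uint8))
164 (317, array([497.4,  -3.6, 198.8]), array([46, 46, 45], dtype=uint8)) (319, array([491.3,  -5. , 201.4]), array([52, 52, 49], dtype=uint8)) (321, array([486.1,  -7.6, 202.5]), array([35, 35, 33], dtype=uint8))
166 (317, array([498.3,  -5. , 188.8]), array([126, 122, 109], dtype=uint8)) (319, array([492.1,  -6.2, 191.7]), array([49, 47, 49], dtype=uint8)) (321, array([487.4,  -9.6, 191.7]), array([31, 34, 31], dtype=uint8))
168 (317, array([498.7,  -5
[... 2818 characters left out ...]
 -4.6 155.5] [57 42 31]
254 [500.5  -5.4 164.2] [506.7  -4.4 164.4] [82 76 69]
262 [500.6  -4.8 172.7] [506.6  -4.5 171.8] [79 73 66]
270 [500.7  -5.  179.3] [506.4  -4.3 179.1] [80 74 68]
278 [500.8  -5.1 185.4] [506.3  -4.7 184.9] [78 72 66]
286 [501.   -5.9 190.2] [506.2  -4.9 190.5] [129 121 111]
294 [501.   -4.9 197.1] [505.9  -3.7 197.8] [25 21 15]
[288.5 204.3]
side turn_pivot [318.8, 173.3] 0.51 [512.3 -33.8 124. ]
scene turn_pivot [281.7, 197.1] 0.56 [490.5 -48.6 124. ]
side turn_tip [313.2, 183.9] 0.58 [500.2  11.1 124. ]
side turn_tip [259.2, 280.2] 0.31 [415.6 352.5 124. ]
scene turn_tip [294.0, 206.0] 0.6 [520.   11.6 124. ]
scene turn_tip [386.1, 212.2] 0.59 [432.7 308.1 124. ]
```

Depth in both the wrist and side views puts the fingertips near z≈150, while the reported TCP is at 113 and the bar top reads 124. So the real fingertips end about 36 mm short of the reported TCP. I'll reopen to pinch width and measure that before going lower.

Call:
jog_arm:
  rows:
    - [[0, 0, 0], [0, 0, 0], 0.06]
    - [[0, 0, 0], [0, 0, 0], 0.06]
    - [[0, 0, 0], [0, 0, 0], 0.06]
    - [[0, 0, 0], [0, 0, 0], 0.06]
    - [[0, 0, 0], [0, 0, 0], 0.06]

```text
time: 4.93
eef_pos: [505.8, -16.0, 113.2]
ee_rot: [-180.0, -0.0, 98.0]
ft_force: [1.2, -0.7, -0.1]
grip_width: 39.9
finger_force: 0.0
```

```bash
python3 - <<'E'
from h import *
np.set_printoptions(precision=1,suppress=True)
s=ctrl.sense();print(s["eef_pos"],s["grip_width"],s["joint_pos"])
a=shot("wrist");E=np.array(a["extrinsics"]);D=a["depth"]
v,u=np.mgrid[120:400,150:490]; r=np.hypot((u-a["cx"])/a["fx"],(v-a["cy"])/a["fy"])+1e-9
P=np.stack([D[v,u]*np.tan(r)/r*(u-a["cx"])/a["fx"],-D[v,u]*np.tan(r)/r*(v-a["cy"])/a["fy"],-D[v,u]],-1)
W=(P-E[:3,3])@E[:3,:3]
T=R.from_euler('xyz',s["ee_rot"],degrees=True).as_matrix()
L=(W-s["eef_pos"])@T
m=(D[v,u]>0)&(abs(L[...,1])<60)&(abs(L[...,0])<30)&(W[...,2]>133)
Q=L[m]
for y0 in range(-56,57,8):
    k=abs(Q[:,1]-y0)<4
    if k.sum()>10: print(y0,k.sum(),"max tool z",np.percentile(Q[k,2],[50,95,99]),"x",np.percentile(Q[k,0],[5,95]))
E
```

```text
[505.8 -16.  113.2] 39.899765989011165 [ 10.1  23.7 -15.7 110.1   8.5  47.3  -2. ]
-56 1003 max tool z [-112.   -95.6  -92. ] x [-7.1 13.2]
-48 3940 max tool z [-113.8  -94.5  -88.7] x [-8.8 13.1]
-40 1254 max tool z [-95.7 -85.8 -83.5] x [-8.9 12.5]
-32 1204 max tool z [-91.3 -54.  -49.1] x [ 6.8 14.1]
-24 3494 max tool z [-98.2 -51.3 -45.1] x [-3.8 18.5]
-16 2021 max tool z [-126.7 -110.5 -106.6] x [11.3 20.6]
-8 1518 max tool z [-125.5 -114.1 -112.9] x [10.3 20.2]
0 1331 max tool z [-124.9 -115.  -113.9] x [10.3 12.4]
8 1645 max tool z [-126.6 -114.  -112.7] x [10.3 20.5]
16 2918 max tool z [-119.8  -53.5  -44. ] x [-5.5 20.4]
24 2534 max tool z [-98.7 -55.1 -47.9] x [ 7.3 18. ]
32 1013 max tool z [-91.7 -54.5 -49.4] x [-2.1 13. ]
40 1785 max tool z [-97.5 -88.2 -84.9] x [-9.5 12.9]
48 3724 max tool z [-115.6  -95.2  -90.3] x [-7.9 13.2]
56 451 max tool z [-112.   -99.5  -97. ] x [11.2 13.3]
```

The tips sit 44 mm above the reported TCP at 40 mm opening, and about 37 mm when shut. The body is offset the same way, so I'll carry a 37 mm tool offset from here. Going down 37 mm more and pinching.

Call:
jog_arm:
  rows:
    - [[0, 0, 0.025], [0, 0, 0], 0.06]
    - [[0, 0, 0.046], [0, 0, 0], 0.06]
    - [[0, 0, 0.046], [0, 0, 0], 0.06]
    - [[0, 0, 0.046], [0, 0, 0], 0.06]
    - [[0, 0, 0.046], [0, 0, 0], 0.4]
    - [[0, 0, 0.046], [0, 0, 0], 1]
    - [[0, 0, 0.046], [0, 0, 0], 1]
    - [[0, 0, 0.046], [0, 0, 0], 1]
    - [[0, 0, 0.046], [0, 0, 0], 1]
    - [[0, 0, 0.046], [0, 0, 0], 1]
  grip_force: 25

```text
time: 5.82
eef_pos: [506.1, -15.9, 77.3]
ee_rot: [179.9, 0.0, 98.0]
ft_force: [-2.8, 0.3, 6.4]
grip_width: 16.8
finger_force: 27.3
```

The bar is pinched at 16.8 mm with 27 N. Swinging it clockwise about the screw, first half (50°).

Call:
jog_arm:
  rows:
    - [[-0.0002, 0.0033, -0.001], [0, 0, 0.0545], 1]
    - [[-0.0007, 0.0066, -0.001], [0, 0, 0.109], 1]
    - [[-0.0016, 0.0098, -0.001], [0, 0, 0.1636], 1]
    - [[-0.0029, 0.0129, -0.001], [0, 0, 0.2182], 1]
    - [[-0.0044, 0.0159, -0.001], [0, 0, 0.2727], 1]
    - [[-0.0063, 0.0186, -0.001], [0, 0, 0.3273], 1]
    - [[-0.0085, 0.0212, -0.001], [0, 0, 0.3818], 1]
    - [[-0.0109, 0.0235, -0.001], [0, 0, 0.4363], 1]
    - [[-0.0109, 0.0235, -0.001], [0, 0, 0.4363], 1]

```text
time: 6.57
eef_pos: [525.4, -22.2, 77.4]
ee_rot: [-180.0, 0.0, 47.7]
ft_force: [-2.5, 0.3, 3.5]
grip_width: 17.3
finger_force: 26.9
```

Call:
jog_arm:
  rows:
    - [[-0.0002, 0.0033, 0], [0, 0, 0.0545], 1]
    - [[-0.0007, 0.0066, 0], [0, 0, 0.109], 1]
    - [[-0.0016, 0.0098, 0], [0, 0, 0.1636], 1]
    - [[-0.0029, 0.0129, 0], [0, 0, 0.2182], 1]
    - [[-0.0044, 0.0159, 0], [0, 0, 0.2727], 1]
    - [[-0.0063, 0.0186, 0], [0, 0, 0.3273], 1]
    - [[-0.0085, 0.0212, 0], [0, 0, 0.3818], 1]
    - [[-0.0109, 0.0235, 0], [0, 0, 0.4363], 1]
    - [[-0.0109, 0.0235, 0], [0, 0, 0.4363], 1]
    - [[-0.0109, 0.0235, 0], [0, 0, 0.4363], 1]

```text
time: 7.4
eef_pos: [533.0, -40.6, 77.3]
ee_rot: [-180.0, 0.1, -1.6]
ft_force: [-4.5, 1.0, 5.0]
grip_width: 17.1
finger_force: 27.2
```

Opening, then rising 120 mm so the wrist camera can check it.

Call:
jog_arm:
  rows:
    - [[0, 0, 0], [0, 0, 0], 0.3]
    - [[0, 0, 0], [0, 0, 0], 0.1]
    - [[0, 0, 0], [0, 0, 0], 0.1]
    - [[0, 0, -0.02], [0, 0, 0], 0.1]
    - [[0, 0, -0.07], [0, 0, 0], 0.1]
    - [[0, 0, -0.11], [0, 0, 0], -0.5]
    - [[0, 0, -0.16], [0, 0, 0], -1]
    - [[0, 0, -0.2], [0, 0, 0], -1]
    - [[0, 0, -0.2], [0, 0, 0], -1]

```text
time: 8.15
eef_pos: [537.5, -42.0, 244.0]
ee_rot: [180.0, -0.7, -1.9]
ft_force: [1.5, 0.2, 1.3]
grip_width: 83.9
finger_force: 0.0
```

```bash
python3 - <<'E'
from h import *
np.set_printoptions(precision=1,suppress=True)
s=ctrl.sense(); print(s["eef_pos"],s["ee_rot"],s["joint_pos"])
p=shot("wrist","w3.png")
for t in ["turn_pivot","turn_tip","label","head","window","cradle"]:
    for b in ctrl.mark_of(p,t)[:2]:
        print(t,np.array(b["location"]),round(b["conf"],2),w_z(p,*b["location"],124)[:2],w_z(p,*b["location"],110)[:2])
E
```

```text
[537.5 -42.  244. ] [180.   -0.7  -1.9] [-10.   19.   16.8  94.8  -5.9  66.4 -83.7]
turn_pivot [319.6 207.7] 0.89 [507.5 -41.2] [502.4 -41.1]
turn_tip [319.3 162.5] 0.98 [555.5 -42.5] [552.6 -42.4]
label [318.6 106.6] 0.57 [611.1 -43.6] [610.8 -43.5]
head [ 67.4 319.9] 0.7 [305.4 412.6] [290.9 433.7]
head [ 24.4 291.4] 0.6 [350.2 524.2] [337.8 550.4]
window [ 16.7 272.7] 0.92 [391.3 522.8] [380.8 549. ]
window [ 86.1 272.5] 0.73 [414.4 304.5] [405.  320.6]
cradle [118. 210.] 0.88 [510.8 205.8] [505.9 217.3]
cradle [165.4 318.1] 0.58 [347.9 180.2] [335.4 190.6]
```

View pics/w3.png

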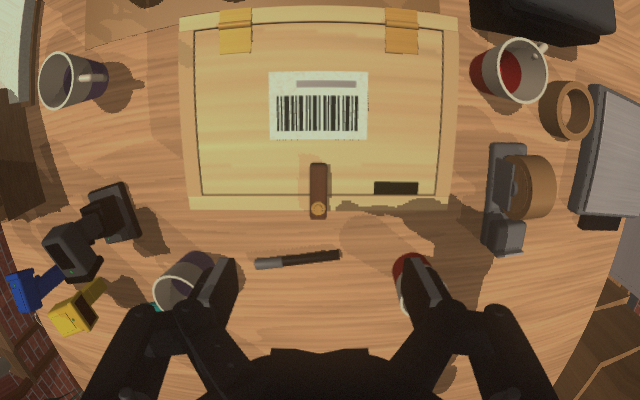

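The button now lies square across the lid edge: screw (508,-41) to tip (556,-42) is -1.6° against a case yaw of -1.9°. Before planning the tip-over I'll fit a simple arm model from the joint and pose samples so I can choose a reachable final orientation.

```bash
cat > fk.py <<'E'
import numpy as np, itertools
from scipy.spatial.transform import Rotation as R
from scipy.optimize import least_squares
S=[([6.045,29.078,-13.613,85.955,7.202,65.827,-8.869],[624.988,-.025,191.575],[180,0,90]),
   ([10.1,23.7,-15.7,110.1,8.5,47.3,-2.0],[505.8,-16,113.2],[180,0,98]),
   ([-10.,19.,16.8,94.8,-5.9,66.4,-83.7],[537.5,-42,244],[180,-.7,-1.9])]
def fk(q,p,s):
    d1,d3,a3,d5,a5,a6,d7,o7=p; q=np.radians(np.array(q)*s); 
    T=np.eye(3);x=np.array([0,0,d1.real])
    T=T@R.from_euler('Z',q[0]).as_matrix()@R.from_euler('Y',q[1]).as_matrix()@R.from_euler('Z',q[2]).as_matrix()
    x=x+T@[a3,0,d3]
    T=T@R.from_euler('Y',q[3]).as_matrix()@R.from_euler('Z',q[4]).as_matrix()
    x=x+T@[a5,0,d5]
    T=T@R.from_euler('Y',q[5]).as_matrix()
    x=x+T@[a6,0,d7]
    return x,T@R.from_euler('Z',q[6]+o7).as_matrix()
E
python3 - <<'E'
from fk import *
np.set_printoptions(precision=1,suppress=True)
for s in itertools.product([1,-1],repeat=4):
    sg=np.array([1,1,s[0],1,s[1],1,s[2]])
    def f(p):
        r=[]
        for q,x,e in S:
            X,T=fk(q,p,sg); D=R.from_matrix(T.T@R.from_euler('xyz',e,degrees=True).as_matrix()).as_rotvec()
            r+=list((X-x)) + list(np.degrees(D)*3)
        r+=list(np.array([p[2],p[4]])*.01)
        return r
    if s[3]==1:
        b=min((least_squares(f,[300,300,0,300,0,50,300,o]) for o in (0,1.57,3.14,-1.57)),key=lambda r:r.cost)
        print(sg,b.cost,b.x)
E
```

```text
[1 1 1 1 1 1 1] 86493.3706276935 [3949.3  799.  -180.   330.4  -89.6  -60.9 4479.4    0.5]
[ 1  1  1  1  1  1 -1] 4898.08015635611 [3949.3  799.  -180.   330.4  -89.6  -60.9 4479.4    1.4]
[ 1  1  1  1 -1  1  1] 98450.60021564076 [-308.6  629.9  132.5  419.8  -16.3  183.2 -164.     2.6]
[ 1  1  1  1 -1  1 -1] 4513.617771903283 [-308.6  629.9  132.5  419.8  -16.3  183.2 -164.     1.5]
[ 1  1 -1  1  1  1  1] 56543.28668312415 [-908.1  514.6  -55.6  401.9   71.6  -61.4 -877.8    2.7]
[ 1  1 -1  1  1  1 -1] 4331.582537705628 [-908.1  514.6  -55.6  401.9   71.6  -61.4 -877.8    1.6]
[ 1  1 -1  1 -1  1  1] 44212.81394607794 [20563.3  1967.4  -462.7   215.9  -297.    250.6 22502.2     2.7]
[ 1  1 -1  1 -1  1 -1] 4828.436779366948 [20563.3  1967.4  -462.7   215.9  -297.    250.6 22502.2     1.6]
```

```bash
python3 - <<'E'
from fk import *
np.set_printoptions(precision=2,suppress=True)
for s in itertools.product([1,-1],repeat=5):
    sg=np.array([1,s[0],s[1],s[2],s[3],s[4],-1])
    def f(p):
        r=[]
        for q,x,e in S:
            q=np.array(q); 
            X,T=fk(q,[0.0+0j,0,0,0,0,0,0,p[0]] if 0 else [np.float64(0),0,0,0,0,0,0,p[0]],sg)
            Re=R.from_euler('xyz',e,degrees=True).as_matrix()
            M=T.T@Re
            if s[4]*s[2]*s[0]==-1: pass
            r+=list(np.degrees(R.from_matrix(M).as_rotvec()))
        return r
    b=min((least_squares(f,[o]) for o in (0,1.57,3.14,-1.57)),key=lambda r:r.cost)
    if b.cost<3000: print(sg,b.cost,b.x,b.fun)
E
```

```text
[ 1  1  1  1  1  1 -1] 418.3489895614931 [1.45] [ -0.     0.   -10.6    0.01   0.01 -12.98  -0.09   0.02  23.58]
[ 1  1  1  1 -1  1 -1] 385.18460411583357 [1.52] [ -0.33  13.14  -8.89  -2.05  12.32  -5.64 -10.93   0.12  14.53]
[ 1  1 -1  1  1  1 -1] 399.3210858331162 [1.57] [ -3.37 -12.7    6.27  -2.61 -12.22   8.85  10.68   3.11 -15.12]
[ 1  1 -1  1 -1  1 -1] 454.78642181917604 [1.64] [ -0.    -0.     7.96   0.01  -0.01  16.2    0.28   0.03 -24.16]
[ 1 -1  1 -1  1 -1 -1] 419.28381772580406 [1.45] [  0.    -0.   -10.6   -0.01  -0.01 -12.98  -0.2    1.36  23.58]
[ 1 -1  1 -1 -1 -1 -1] 385.9856912076165 [1.52] [  0.33 -13.15  -8.94   2.05 -12.32  -5.69  10.75   1.26  14.62]
[ 1 -1 -1 -1  1 -1 -1] 395.9313814972219 [1.57] [  3.36  12.7    6.31   2.61  12.22   8.89 -10.49  -1.73 -15.2 ]
[ 1 -1 -1 -1 -1 -1 -1] 455.7057724857469 [1.64] [  0.     0.     7.97  -0.01   0.01  16.2    0.01   1.35 -24.16]
```

```bash
cat >> fk.py <<'E'
SG=np.array([-1,1,-1,1,-1,1,-1])
def fit(S=S):
    def f(p):
        r=[]
        for q,x,e in S:
            X,T=fk(q,p,SG); r+=list(X-x)+list(3*R.from_matrix(T.T@R.from_euler('xyz',e,degrees=True).as_matrix()).as_rotvec(degrees=True))
        return r+list(.01*np.array([p[2],p[4]]))
    return min((least_squares(f,[300,300,0,300,0,50,300,o]) for o in (0,1.57,3.14,-1.57)),key=lambda r:r.cost)
E
python3 - <<'E'
from fk import *
np.set_printoptions(precision=2,suppress=True)
b=fit();print(b.cost,b.x,b.fun)
E
```

```text
723.2598158188871 [1225.39  651.69   22.68  383.43  -10.8    60.95 1448.      1.57] [-0.59 15.17 -2.51 -0.01 -0.   -0.09 -2.35 12.94  0.09  0.02 -0.02  0.28
  2.87 31.97  2.43  0.12  0.11 -0.2   0.23 -0.11]
```

Orientation fits exactly, but the link lengths need tilted samples, which I'll collect on the way. Moving above the scanner.

Call:
jog_arm:
  rows:
    - [[-0.01, -0.04, -0.02], [0, 0, -0.01], -1]
    - [[-0.119, -0.441, -0.02], [0, 0, -0.105], -1]
    - [[-0.119, -0.441, -0.02], [0, 0, -0.105], -1]
    - [[-0.119, -0.441, -0.02], [0, 0, -0.105], -1]
    - [[-0.119, -0.441, -0.02], [0, 0, -0.105], -1]
    - [[-0.119, -0.441, -0.02], [0, 0, -0.105], -1]
    - [[-0.119, -0.441, -0.02], [0, 0, -0.105], -1]
    - [[-0.119, -0.441, -0.02], [0, 0, -0.105], -1]
    - [[-0.119, -0.441, -0.02], [0, 0, -0.105], -1]
    - [[-0.119, -0.441, -0.02], [0, 0, -0.105], -1]

```text
time: 9.33
eef_pos: [446.1, 324.5, 251.5]
ee_rot: [-179.8, 0.2, 10.8]
ft_force: [-0.0, 0.3, 0.1]
grip_width: 85.4
finger_force: 0.0
```

Call:
jog_arm:
  rows:
    - [[0, 0, 0], [0, 0, 0], -1]
    - [[0, 0, 0], [0, 0, 0], -1]
    - [[0, 0, 0], [0, 0, 0], -1]
    - [[0, 0, 0], [0, 0, 0], -1]

```text
time: 9.67
eef_pos: [451.4, 313.1, 253.1]
ee_rot: [180.0, 0.0, 9.9]
ft_force: [0.6, -0.6, 0.8]
grip_width: 85.0
finger_force: 0.0
```

```bash
python3 - <<'E'
from h import *
np.set_printoptions(precision=2,suppress=True)
s=ctrl.sense(); print(s["eef_pos"],s["ee_rot"],s["joint_pos"].tolist())
p=shot("wrist","w4.png")
for t,z in [("head",136),("window",125),("cradle",0),("scanner",16)]:
    for b in ctrl.mark_of(p,t)[:3]:
        print(t,np.array(b["location"]),round(b["conf"],2),w_z(p,*b["location"],z)[:2],w_depth(p,*b["location"]))
E
```

```text
[451.44 313.13 253.08] [179.96   0.01   9.91] [-41.743135052543714, 19.562010792132327, 6.3724949026597475, 91.61824365434641, -2.247080497360251, 68.96960346759317, -115.01685879849565]
head [228.7 271.8] 0.96 [323.29 399.02] [449.91 356.35 316.3 ]
head [322.2 177.5] 0.79 [453.87 310.93] [460.17 312.29 159.66]
head [135.1 226.7] 0.56 [357.39 523.26] [359.49 520.93 139.57]
window [132.5 195.5] 0.63 [392.58 531.79] [336.36 613.01   1.2 ]
window [258.7 261.5] 0.6 [338.28 365.82] [342.7  364.97 132.02]
window [322.2 211.9] 0.57 [413.2  303.55] [422.11 305.37 147.99]
cradle [324.2 141.9] 0.87 [469.71 309.5 ] [490.96 315.71 144.96]
cradle [321.5 279.4] 0.77 [244.23 273.15] [265.08 277.11  31.38]
scanner [241.  231.2] 0.77 [317.84 411.25] [328.13 407.29  36.02]
scanner [319.1 143.6] 0.76 [468.52 316.62] [489.05 320.26 148.38]
scanner [175.3 205.2] 0.62 [340.9  521.74] [345.68 516.94  26.4 ]
```

View pics/w4.png

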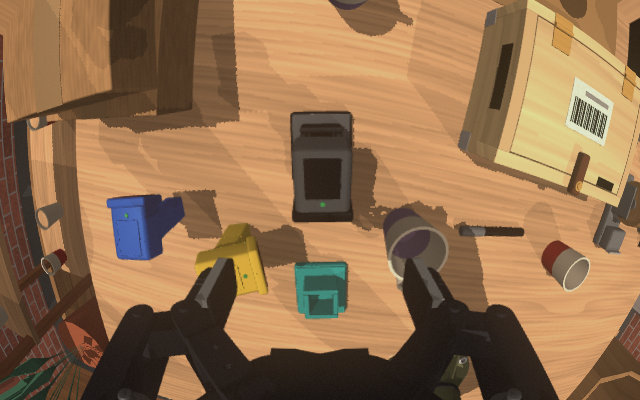

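The black scanner sits centred between the fingers, head at (322,165) and nose down the picture towards (322,215). I'll take two tilted samples here to calibrate the arm model before grasping.

Call:
jog_arm:
  rows:
    - [[0, 0, -0.02], [0, 0.05, 0], -1]
    - [[0, 0, -0.04], [0, 0.35, 0], -1]
    - [[0, 0, -0.04], [0, 0.35, 0], -1]
    - [[0, 0, -0.04], [0, 0.35, 0], -1]
    - [[0, 0, -0.04], [0, 0.35, 0], -1]
    - [[0, 0, -0.04], [0, 0.35, 0], -1]
    - [[0, 0, -0.04], [0, 0.35, 0], -1]
    - [[0, 0, -0.04], [0, 0.35, 0], -1]
    - [[0, 0, -0.04], [0, 0.35, 0], -1]

```text
time: 10.67
eef_pos: [455.9, 312.4, 276.8]
ee_rot: [178.8, -35.5, 10.1]
ft_force: [0.2, -1.1, -0.3]
grip_width: 85.7
finger_force: 0.0
```

```bash
python3 - <<'E'
from h import *
s=ctrl.sense(); print(s["eef_pos"].tolist(),s["ee_rot"].tolist(),s["joint_pos"].tolist())
E
```

```text
[455.93703704892073, 312.3968605023683, 276.8201766051758] [178.81688411346929, -35.507801157102556, 10.118004845419744] [-92.23281670549136, 5.737587442955316, 41.450584402233574, 120.75159618502292, 37.6364813118373, 33.87774266707291, -159.88569137216052]
```

Call:
jog_arm:
  rows:
    - [[0, 0, 0], [0, -0.05, 0], -1]
    - [[0, 0, 0], [0.17, -0.35, 0], -1]
    - [[0, 0, 0], [0.17, -0.35, 0], -1]
    - [[0, 0, 0], [0.17, -0.35, 0], -1]
    - [[0, 0, 0], [0.17, -0.35, 0], -1]
    - [[0, 0, 0], [0.17, -0.35, 0], -1]
    - [[0, 0, 0], [0.17, -0.35, 0], -1]
    - [[0, 0, 0], [0.17, -0.35, 0], -1]
    - [[0, 0, 0], [0.17, -0.35, 0], -1]
    - [[0, 0, 0], [0.17, -0.35, 0], -1]

```text
time: 11.5
eef_pos: [458.6, 310.3, 275.2]
ee_rot: [-162.7, 4.2, 15.6]
ft_force: [-1.1, 0.1, -0.5]
grip_width: 85.8
finger_force: 0.0
```

```bash
python3 - <<'E'
from h import *
s=ctrl.sense(); print(s["eef_pos"].tolist(),s["ee_rot"].tolist(),s["joint_pos"].tolist())
E
```

```text
[458.6056096813981, 310.32135696551796, 275.2294366036563] [-162.65786304521117, 4.224116073464256, 15.584366321428888] [-43.95082279239312, 22.099066871645196, 29.9986061403315, 90.55202164229921, -29.053400939790414, 76.43733838505091, -81.92581257667162]
```

```bash
cat >> fk.py <<'E'
S+=[([-41.743,19.562,6.372,91.618,-2.247,68.970,-115.017],[451.44,313.13,253.08],[179.96,.01,9.91]),
 ([-92.2328,5.7376,41.4506,120.7516,37.6365,33.8777,-159.8857],[455.937,312.397,276.82],[178.817,-35.508,10.118]),
 ([-43.9508,22.0991,29.9986,90.5520,-29.0534,76.4373,-81.9258],[458.606,310.321,275.229],[-162.658,4.224,15.584])]
def fk2(q,p):
    q=np.radians(np.array(q)*SG); Z=lambda a:R.from_euler('z',a).as_matrix(); Y=lambda a:R.from_euler('y',a).as_matrix()
    A=Z(q[0]);x=A@[0,p[7],p[0]];A=A@Y(q[1])@Z(q[2]);x=x+A@[p[1],p[8],p[2]]
    A=A@Y(q[3])@Z(q[4]);x=x+A@[p[3],p[9],p[4]];A=A@Y(q[5]);x=x+A@[p[5],p[10],p[6]]
    return x,A@Z(q[6]+p[11])
def fit2():
    def f(p):
        r=[]
        for q,x,e in S:
            X,T=fk2(q,p); r+=list(X-x)+list(3*R.from_matrix(T.T@R.from_euler('xyz',e,degrees=True).as_matrix()).as_rotvec(degrees=True))
        return r+list(.003*np.array(p[7:11]))
    return least_squares(f,[300,0,300,0,300,50,300,0,0,0,0,1.57])
E
python3 - <<'E'
from fk import *
np.set_printoptions(precision=1,suppress=True)
b=fit2();print(b.cost,b.x);print(b.fun[:36].reshape(6,6))
E
```

```text
0.30626976853938226 [241.7   1.5 579.4  -0.5 382.    2.  398.   -6.  -17.6  -0.4  -0.4   1.6]
[[ 0.1 -0.2 -0.2 -0.  -0.  -0. ]
 [-0.   0.2 -0.1  0.  -0.   0.3]
 [-0.3 -0.1  0.4  0.1  0.1 -0.2]
 [-0.   0.1  0.  -0.  -0.  -0. ]
 [ 0.   0.  -0.   0.   0.  -0. ]
 [ 0.2  0.1 -0.1 -0.   0.  -0. ]]
```

The model fits to 0.3 mm. Now I'll search for the most comfortable final pose over azimuth, tip angle, gripper half-turn and grasp tilt.

```bash
cat >> fk.py <<'E'
P=None
LO=np.array([-176.47,-13.61,-81.72,.22,-87.28,10,-165.47]);HI=np.array([176.47,117.27,77.17,143.17,267.28,112.55,165.47])
RY=lambda a:R.from_euler('y',a,degrees=True).as_matrix(); RZ=lambda a:R.from_euler('z',a,degrees=True).as_matrix()
def ik(x,T,p,q0):
    f=lambda q:np.r_[(lambda X,A:np.r_[X-x,150*R.from_matrix(A.T@T).as_rotvec()])(*fk2(q,p)),.02*(q-(LO+HI)/2)/(HI-LO)*50]
    r=least_squares(f,np.clip(q0,LO+2,HI-2),bounds=(LO+1,HI-1),max_nfev=60)
    X,A=fk2(r.x,p); return r.x,np.linalg.norm(X-x),np.degrees(np.linalg.norm(R.from_matrix(A.T@T).as_rotvec()))
def tool(variant,alpha): # tool axes in scanner frame; alpha tilts tool z toward scanner -x
    B=np.array([[1,0,0],[0,-1,0],[0,0,-1.]]).T if variant=='A' else np.array([[-1,0,0],[0,1,0],[0,0,-1.]]).T
    return RY(alpha)@B
def final(variant,alpha,psi,t,label=np.array([611,-43.5,110]),dist=100,off=62):
    Rs=RZ(psi)@RY(-t); sight=Rs@[-np.cos(.2618),0,-np.sin(.2618)]
    head=label-(dist+42)*sight; T=Rs@tool(variant,alpha); return head+off*T[:,2],T,head
E
python3 - <<'E'
from fk import *
np.set_printoptions(precision=0,suppress=True)
p=fit2().x; rng=np.random.default_rng(0); out=[]
starts=[np.array(s[0]) for s in S[2:6]]+[rng.uniform(LO,HI) for _ in range(3)]
for v in 'AB':
  for t in (60,75):
    for psi in range(-120,181,20):
      x,T,h=final(v,0,psi,t); best=None
      for q0 in starts:
        q,e,a=ik(x,T,p,q0)
        if e<3 and a<2:
          m=min((q-LO).min(),(HI-q).min())
          if best is None or m>best[0]: best=(m,q)
      if best: out.append((best[0],v,t,psi,best[1]))
out.sort(key=lambda o:-o[0])
for o in out[:14]: print(round(o[0],1),*o[1:])
E
```

```text
41.5 B 60 -80 [-27.  38.   8. 102.  58.  71. -46.]
41.2 B 75 -80 [-44.  48.  27. 102.  56.  71. -50.]
40.0 A 60 80 [ 40.  41. -25.  95. -47.  67.  37.]
35.6 A 75 80 [ 47.  50. -29.  94. -52.  75.  43.]
34.1 B 60 -100 [-42.  50.  43.  88.  26.  72. -28.]
30.4 B 60 80 [  28.   40.   -4.   96.  -57.   77. -135.]
30.2 A 60 100 [ 39.  49. -32.  81. -31.  82.  33.]
29.0 B 75 80 [  40.   48.  -15.   94.  -58.   83. -131.]
28.1 B 60 -60 [-21.  32.  -3. 115.  79.  63. -52.]
26.7 B 75 -100 [-41.  55.  33.  84.  39.  86. -39.]
25.2 B 60 100 [  32.   46.  -18.   81.  -39.   87. -140.]
23.8 B 75 -60 [-36.  39.   9. 119.  83.  71. -67.]
22.2 A 75 100 [ 45.  58. -38.  76. -34.  90.  33.]
20.0 A 60 60 [ 39.  35. -20. 109. -67.  54.  44.]
```

Best choice is variant B: tool x opposite to the scanner's x, final azimuth -80°, tip about 70°, with a 41° margin to every joint limit. I'll write a helper for the relative move and half-turn the gripper.

```bash
cat > rel.py <<'E'
from h import *
def rel(x,T):
    s=ctrl.sense(); A=R.from_euler('xyz',s["ee_rot"],degrees=True).as_matrix()
    d=A.T@(np.array(x)-s["eef_pos"])/800; w=R.from_matrix(A.T@T).as_rotvec()/2
    print("shift",d.round(4),"turn",w.round(4),"rows>=",max(np.linalg.norm(d)*800/41.7,np.degrees(np.linalg.norm(w)*2)/7.16).round(1))
E
python3 - <<'E'
from rel import *
E=lambda r,p,y:R.from_euler('xyz',[r,p,y],degrees=True).as_matrix()
rel([455,312,255],E(180,0,85))
print(ctrl.sense()["joint_pos"])
p=shot("wrist")
E
```

```text
shift [-0.0019  0.0045  0.0253] turn [-0.1546 -0.0597 -0.6062] rows>= 10.1
[-43.95082279  22.09906687  29.99860614  90.55202164 -29.05340094
  76.43733839 -81.92581258]
```

Call:
jog_arm:
  rows:
    - [[0, 0, 0], [-0.015, -0.006, -0.06], -1]
    - [[-0.002, 0.005, 0.02], [-0.155, -0.06, -0.606], -1]
    - [[-0.002, 0.005, 0.02], [-0.155, -0.06, -0.606], -1]
    - [[-0.002, 0.005, 0.02], [-0.155, -0.06, -0.606], -1]
    - [[-0.002, 0.005, 0.02], [-0.155, -0.06, -0.606], -1]
    - [[-0.002, 0.005, 0.02], [-0.155, -0.06, -0.606], -1]
    - [[-0.002, 0.005, 0.02], [-0.155, -0.06, -0.606], -1]
    - [[-0.002, 0.005, 0.02], [-0.155, -0.06, -0.606], -1]
    - [[-0.002, 0.005, 0.02], [-0.155, -0.06, -0.606], -1]
    - [[-0.002, 0.005, 0.02], [-0.155, -0.06, -0.606], -1]

```text
time: 12.38
eef_pos: [451.6, 314.7, 261.3]
ee_rot: [179.8, -0.2, 85.4]
ft_force: [-0.2, -0.6, -0.5]
grip_width: 85.2
finger_force: 0.0
```

```bash
python3 - <<'E'
from rel import *
print(ctrl.sense()["joint_pos"].round(1))
E=lambda r,p,y:R.from_euler('xyz',[r,p,y],degrees=True).as_matrix()
rel([455,312,255],E(180,0,138));rel([455,312,255],E(180,0,190))
E
```

```text
[-49.5  19.8  17.4  91.   -6.2  69.9 -35.5]
shift [-0.0031  0.0044  0.0079] turn [ 2.600e-03 -4.000e-04 -4.587e-01] rows>= 7.3
shift [-0.0031  0.0044  0.0079] turn [ 2.800e-03  9.000e-04 -9.125e-01] rows>= 14.6
```

Call:
jog_arm:
  rows:
    - [[-0.003, 0.004, 0], [0, 0, -0.06], -1]
    - [[-0.003, 0.004, 0], [0, 0, -0.912], -1]
    - [[-0.003, 0.004, 0], [0, 0, -0.912], -1]
    - [[-0.003, 0.004, 0], [0, 0, -0.912], -1]
    - [[-0.003, 0.004, 0], [0, 0, -0.912], -1]
    - [[-0.003, 0.004, 0], [0, 0, -0.912], -1]
    - [[-0.003, 0.004, 0], [0, 0, -0.912], -1]
    - [[-0.003, 0.004, 0], [0, 0, -0.912], -1]
    - [[-0.003, 0.004, 0], [0, 0, -0.912], -1]
    - [[-0.003, 0.004, 0], [0, 0, -0.912], -1]

```text
time: 13.22
eef_pos: [454.5, 311.8, 261.4]
ee_rot: [179.8, 0.1, 156.8]
ft_force: [0.4, -0.2, 0.9]
grip_width: 85.5
finger_force: 0.0
```

```bash
python3 - <<'E'
from rel import *
print(ctrl.sense()["joint_pos"].round(1))
E=lambda r,p,y:R.from_euler('xyz',[r,p,y],degrees=True).as_matrix()
rel([455,312,225],E(180,0,190))
E
```

```text
[-38.3  19.2   1.9  90.7  -0.7  69.9  30.5]
shift [-0.0004  0.0002  0.0455] turn [ 0.0018  0.0016 -0.29  ] rows>= 4.6
```

Call:
jog_arm:
  rows:
    - [[0, 0, 0.04], [0, 0, -0.29], -1]
    - [[0, 0, 0.045], [0, 0, -0.29], -1]
    - [[0, 0, 0.045], [0, 0, -0.29], -1]
    - [[0, 0, 0.045], [0, 0, -0.29], -1]
    - [[0, 0, 0.045], [0, 0, -0.29], -1]
    - [[0, 0, 0.045], [0, 0, -0.29], -1]
    - [[0, 0, 0.045], [0, 0, -0.29], -1]

```text
time: 13.8
eef_pos: [454.9, 311.5, 225.2]
ee_rot: [179.9, 0.2, -170.6]
ft_force: [-0.3, 0.5, -0.3]
grip_width: 85.5
finger_force: 0.0
```

```bash
python3 - <<'E'
from rel import *
np.set_printoptions(precision=1,suppress=True)
s=ctrl.sense();print(s["joint_pos"].round(1),s["eef_pos"],s["ee_rot"])
a=shot("wrist");E=np.array(a["extrinsics"]);D=a["depth"]
cv2.imwrite('pics/w5.png',a["image"][:,:,::-1])
v,u=np.mgrid[0:400,0:640]; r=np.hypot((u-a["cx"])/a["fx"],(v-a["cy"])/a["fy"])+1e-9
k=D*np.tan(r)/r
W=(np.stack([k*(u-a["cx"])/a["fx"],-k*(v-a["cy"])/a["fy"],-D],-1)-E[:3,3])@E[:3,:3]
m=(D>0)&(r<1.2)&(abs(W[...,0]-455)<65)&(abs(W[...,1]-312)<50)&(W[...,2]>120)&(W[...,2]<175)
Q=W[m]; print(len(Q),cv2.minAreaRect(Q[:,:2].astype(np.float32)))
for a0,b0 in ((130,145),(145,155),(155,162),(162,175)):
    q=Q[(Q[:,2]>a0)&(Q[:,2]<b0)]
    if len(q)>20:print(a0,len(q),cv2.minAreaRect(q[:,:2].astype(np.float32)),q[:,2].max())
for t,z in [("head",136),("window",125),("cradle",0)]:
    for b in ctrl.mark_of(a,t)[:2]: print(t,np.array(b["location"]),round(b["conf"],2),w_z(a,*b["location"],z)[:2])
E
```

```text
[-33.1  20.6  -5.5  94.3   2.1  65.   60.3] [454.9 311.5 225.2] [ 179.9    0.2 -170.6]
5794 ((449.2044372558594, 310.5178527832031), (78.26663208007812, 62.72085952758789), 10.47070026397705)
130 39 ((419.47003173828125, 306.4756164550781), (20.7587947845459, 60.6169319152832), 14.875863075256348) 144.9203824522047
145 2937 ((439.13409423828125, 308.4625244140625), (58.036678314208984, 62.650794982910156), 10.103422164916992) 154.99937330014657
155 2020 ((462.34271240234375, 312.5370178222656), (50.69655990600586, 55.5321159362793), 12.893144607543945) 161.99717167701218
162 798 ((474.9981689453125, 315.43536376953125), (19.860305786132812, 52.14501190185547), 9.657022476196289) 165.23263898248314
head [319.2 189.1] 0.81 [454.1 312.2]
head [437.5  62.4] 0.75 [318.5 396.8]
window [393.2  66. ] 0.83 [330.7 359.5]
window [521.4 157.4] 0.7 [384.5 522.4]
```

View pics/w5.png

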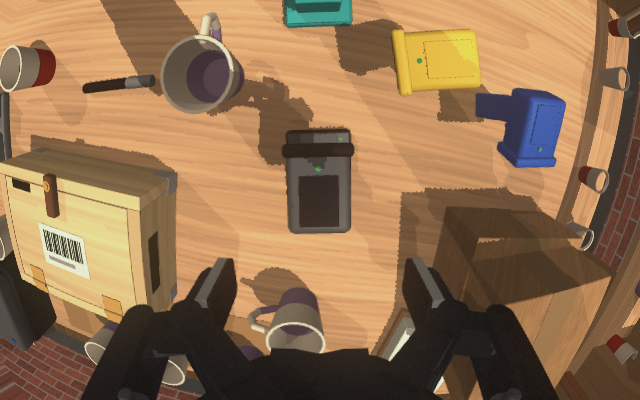

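The scanner is straight ahead with its nose up the picture. Head centre (454,312), yaw 10° and top at z=165 all match the given sizes. Descending to real pad height at the head's middle.

Call:
jog_arm:
  rows:
    - [[0, 0, 0.04], [0, 0, 0], -1]
    - [[0, 0, 0.08], [0, 0, 0], -1]
    - [[0, 0, 0.12], [0, 0, 0], -1]
    - [[0, 0, 0.15], [0, 0, 0], -1]
    - [[0, 0, 0.175], [0, 0, 0], -1]
    - [[0, 0, 0.187], [0, 0, 0], -1]
    - [[0, 0, 0.187], [0, 0, 0], -1]
    - [[0, 0, 0.187], [0, 0, 0], -1]
  grip_force: 60

```text
time: 14.67
eef_pos: [456.2, 311.0, 75.1]
ee_rot: [179.9, 0.0, -170.6]
ft_force: [0.5, -0.2, -0.3]
grip_width: 85.2
finger_force: 0.0
```

Call:
jog_arm:
  rows:
    - [[0, 0, 0], [0, 0, 0], -0.4]
    - [[0, 0, 0], [0, 0, 0], -0.2]
    - [[0, 0, 0], [0, 0, 0], 0]
    - [[0, 0, 0], [0, 0, 0], 1]
    - [[0, 0, 0], [0, 0, 0], 1]
    - [[0, 0, 0], [0, 0, 0], 1]
    - [[0, 0, 0], [0, 0, 0], 1]
  grip_force: 60

```text
time: 15.25
eef_pos: [456.9, 311.4, 76.4]
ee_rot: [179.8, 0.2, -170.6]
ft_force: [-1.3, 0.2, 6.6]
grip_width: 55.3
finger_force: 63.8
```

Gripped at 55 mm. Lifting straight up, slowly at first.

Call:
jog_arm:
  rows:
    - [[0, 0, -0.012], [0, 0, 0], 1]
    - [[0, 0, -0.03], [0, 0, 0], 1]
    - [[0, 0, -0.055], [0, 0, 0], 1]
    - [[0, 0, -0.085], [0, 0, 0], 1]
    - [[0, 0, -0.12], [0, 0, 0], 1]
    - [[0, 0, -0.16], [0, 0, 0], 1]
    - [[0, 0, -0.2], [0, 0, 0], 1]
    - [[0, 0, -0.23], [0, 0, 0], 1]
    - [[0, 0, -0.237], [0, 0, 0], 1]
    - [[0, 0, -0.237], [0, 0, 0], 1]

```text
time: 16.08
eef_pos: [456.5, 310.8, 266.7]
ee_rot: [179.8, 0.3, -170.6]
ft_force: [-0.4, 0.0, -1.6]
grip_width: 55.4
finger_force: 63.6
```

```bash
python3 - <<'E'
from rel import *
from fk import *
np.set_printoptions(precision=1,suppress=True)
s=ctrl.sense();q=s["joint_pos"];print(q,s["eef_pos"],s["ee_rot"])
p=fit2().x; X,_=fk2(q,p); print("fk err",X-s["eef_pos"])
a=shot("scene");b=shot("side")
for n,c in (("scene",a),("side",b)):
    for t in ("head","window","scanner"):
        for m in ctrl.mark_of(c,t)[:3]: print(n,t,np.array(m["location"]),round(m["conf"],2),at_depth(c,*m["location"]))
# planned path: waypoints from here to final, local IK
x0=s["eef_pos"];T0=R.from_euler('xyz',s["ee_rot"],degrees=True).as_matrix()
xf,Tf,h=final('B',0,-80,68); print("final",xf,R.from_matrix(Tf).as_euler('xyz',degrees=True),"head",h)
print(R.from_matrix(T0.T@Tf).as_rotvec(degrees=True))
Rs=RZ(-80)@RY(-68);print("handle end",h+Rs@[14,0,-120])
qq,e,ang=ik(xf,Tf,p,q);print(qq,e,ang)
E
```

```text
[-32.9  19.1  -5.5  90.    1.8  70.7  60.7] [456.5 310.8 266.7] [ 179.8    0.3 -170.6]
fk err [-0.  -0.1  0.1]
scene head [456.6 214.9] 0.8 [370.1 527.3 133.8]
scene head [391.1 160.5] 0.63 [473.6 314.7 352.5]
scene head [422.  200.2] 0.57 [340.3 405.5 137.9]
scene window [410.3 202.1] 0.94 [351.7 369.3 127.2]
scene window [389.3 160.6] 0.67 [477.  310.1 353. ]
scene window [458.7 223.4] 0.67 [387.5 540.3 115.3]
scene scanner [419.2 226.6] 0.91 [325.9 408.9  11.3]
scene scanner [451.  237.5] 0.87 [569.9 535.1 200.3]
scene scanner [384.8 197.6] 0.56 [485.7 310.5 221.7]
side head [227.9 352.4] 0.81 [345.7 535.5 138.7]
side head [252.1 214.5] 0.79 [438.9 317.3 341.2]
side head [278.2 319.7] 0.59 [303.9 410.7 141.9]
side window [268.8 223.8] 0.58 [577.7 140.1   0.3]
side window [256.5 283.5] 0.58 [449.  336.8  47.1]
side window [310.1 167. ] 0.57 [550.7 -40.5 122.2]
side scanner [251.5 243.1] 0.82 [450.6 325.1 227.6]
side scanner [240.6 373.3] 0.64 [315.1 541.   67.2]
side scanner [278.7 346.1] 0.61 [295.8 429.7  30.5]
final [ 624.  -117.2  227.7] [180.  68. 100.] head [614.  -60.5 250.9]
[ 52.8 -53.   77.6]
handle end [ 634.2 -175.3  219. ]
[-34.2  41.8  13.5 102.   59.6  74.3 -50.3] 0.0002913918763435874 0.0002115117949005311
```

The scanner came cleanly out of the cradle. Carrying it high towards the label while yawing 90°.

```bash
python3 - <<'E'
from rel import *
from fk import tool,RZ
rel([590,80,330],RZ(-80)@tool('B',0))
E
```

```text
shift [-0.1185 -0.3112 -0.0837] turn [-1.000e-04 -8.000e-04  7.806e-01] rows>= 12.5
```

Call:
jog_arm:
  rows:
    - [[-0.009, -0.024, -0.03], [0, 0, 0.04], 1]
    - [[-0.02, -0.05, -0.05], [0, 0, 0.1], 1]
    - [[-0.03, -0.08, -0.07], [0, 0, 0.16], 1]
    - [[-0.04, -0.11, -0.084], [0, 0, 0.22], 1]
    - [[-0.05, -0.14, -0.084], [0, 0, 0.28], 1]
    - [[-0.06, -0.17, -0.084], [0, 0, 0.34], 1]
    - [[-0.075, -0.2, -0.084], [0, 0, 0.4], 1]
    - [[-0.085, -0.225, -0.084], [0, 0, 0.46], 1]
    - [[-0.095, -0.25, -0.084], [0, 0, 0.52], 1]
    - [[-0.1, -0.265, -0.084], [0, 0, 0.58], 1]

```text
time: 17.32
eef_pos: [570.6, 111.5, 330.6]
ee_rot: [180.0, -0.0, 122.5]
ft_force: [0.4, -0.2, -1.8]
grip_width: 55.2
finger_force: 64.5
```

```bash
python3 - <<'E'
from rel import *
from fk import tool,RZ
print(ctrl.sense()["joint_pos"].round(1))
rel([590,80,330],RZ(-80)@tool('B',0))
E
```

```text
[-21.6  20.9  12.8  77.9  -4.6  81.6  23.5]
shift [-0.0462 -0.0007  0.0008] turn [ 1.000e-04 -1.000e-04  1.964e-01] rows>= 3.1
```

Call:
jog_arm:
  rows:
    - [[-0.015, 0, 0], [0, 0, 0.06], 1]
    - [[-0.03, 0, 0], [0, 0, 0.12], 1]
    - [[-0.046, 0, 0], [0, 0, 0.18], 1]
    - [[-0.046, 0, 0], [0, 0, 0.196], 1]
    - [[-0.046, 0, 0], [0, 0, 0.196], 1]

```text
time: 17.73
eef_pos: [589.8, 82.6, 330.4]
ee_rot: [-180.0, -0.1, 100.4]
ft_force: [0.1, -0.3, -2.1]
grip_width: 55.6
finger_force: 64.5
```

```bash
python3 - <<'E'
from rel import *
from fk import tool,RZ,final
np.set_printoptions(precision=1,suppress=True)
print(ctrl.sense()["joint_pos"].round(1))
for t in (22,45,68):
    x,T,h=final('B',0,-80,t); xf,_,_=final('B',0,-80,68)
    # interpolate head position linearly from now to final
    s=ctrl.sense(); A=R.from_euler('xyz',s["ee_rot"],degrees=True).as_matrix(); h0=s["eef_pos"]-62*A[:,2]
    hf=final('B',0,-80,68)[2]; hh=h0+(hf-h0)*t/68; print(t,hh); np.set_printoptions(precision=4,suppress=True); rel(hh+62*T[:,2],T)
E
```

```text
[-21.3  22.8  18.   75.7  -7.   82.6   6.7]
22 [597.6  36.3 346.7]
shift [-0.0879 -0.0009  0.0515] turn [ 0.0004 -0.1926  0.0032] rows>= 3.1
45 [605.8181 -12.1462 298.7982]
shift [-0.175  -0.0019  0.0941] turn [ 0.001  -0.3933  0.0031] rows>= 6.3
68 [614.005  -60.5425 250.9416]
shift [-0.2535 -0.0028  0.1281] turn [ 0.0017 -0.594   0.0029] rows>= 9.5
```

Tipping the nose down while moving to the label, first to 45°.

Call:
jog_arm:
  rows:
    - [[-0.018, 0, 0.012], [0, -0.04, 0], 1]
    - [[-0.044, 0, 0.026], [0, -0.096, 0.001], 1]
    - [[-0.066, -0.001, 0.039], [0, -0.144, 0.002], 1]
    - [[-0.088, -0.001, 0.051], [0, -0.193, 0.003], 1]
    - [[-0.11, -0.001, 0.062], [0, -0.243, 0.003], 1]
    - [[-0.132, -0.001, 0.073], [0, -0.293, 0.003], 1]
    - [[-0.154, -0.002, 0.084], [0, -0.343, 0.003], 1]
    - [[-0.175, -0.002, 0.094], [0, -0.393, 0.003], 1]
    - [[-0.175, -0.002, 0.094], [0, -0.393, 0.003], 1]

```text
time: 18.48
eef_pos: [611.8, -51.5, 250.4]
ee_rot: [-179.4, 45.1, 101.0]
ft_force: [-2.3, 1.1, -3.1]
grip_width: 55.3
finger_force: 64.1
```

```bash
python3 - <<'E'
from rel import *
from fk import final
np.set_printoptions(precision=4,suppress=True)
print(ctrl.sense()["joint_pos"].round(1))
x,T,h=final('B',0,-80,68);rel(x,T)
E
```

```text
[-43.   33.1  30.9  94.3  31.8  65.3 -20.7]
shift [-0.0387  0.0001  0.0792] turn [ 0.0022 -0.1995  0.0058] rows>= 3.2
```

Call:
jog_arm:
  rows:
    - [[-0.006, 0, 0.013], [0, -0.033, 0], 1]
    - [[-0.014, 0, 0.03], [0.001, -0.08, 0.002], 1]
    - [[-0.024, 0, 0.05], [0.002, -0.13, 0.004], 1]
    - [[-0.034, 0, 0.07], [0.002, -0.18, 0.006], 1]
    - [[-0.039, 0, 0.079], [0.002, -0.2, 0.006], 1]
    - [[-0.039, 0, 0.079], [0.002, -0.2, 0.006], 1]
    - [[-0.039, 0, 0.079], [0.002, -0.2, 0.006], 1]

```text
time: 19.07
eef_pos: [625.9, -119.5, 232.7]
ee_rot: [178.6, 67.7, 98.3]
ft_force: [-0.2, 0.0, -0.3]
grip_width: 55.5
finger_force: 64.3
```

```bash
python3 - <<'E'
from rel import *
from fk import final
np.set_printoptions(precision=4,suppress=True)
print(ctrl.sense()["joint_pos"].round(1))
x,T,h=final('B',0,-80,68);rel(x,T)
np.set_printoptions(precision=1,suppress=True)
a=shot("scene");b=shot("side")
L=[]
for n,c in (("scene",a),("side",b)):
    for t,zz in (("head",0),("window",0),("scanner",0),("turn_pivot",124),("turn_tip",124),("mug_front",0),("cradle",0)):
        for m in ctrl.mark_of(c,t)[:2]: print(n,t,np.array(m["location"]),round(m["conf"],2),at_depth(c,*m["location"]),at_z(c,*m["location"],zz)[:2])
w=h+42*np.array((np.array([612,-46,110])-h)/np.linalg.norm(np.array([612,-46,110])-h))
print("expected head,window,label px scene",proj(a,h),proj(a,w),proj(a,[611,-43.5,110]),"side",proj(b,h),proj(b,w))
i=cv2.resize(a["image"][110:290,180:360],None,fx=2.2,fy=2.2);j=cv2.resize(b["image"][70:250,230:410],None,fx=2.2,fy=2.2)
cv2.imwrite('pics/f.png',np.hstack([i,j])[:,:,::-1])
E
```

```text
[-48.6  47.2  40.1 101.4  46.5  59.8 -38.8]
shift [ 0.007  -0.0019 -0.0007] turn [-0.0011 -0.0026 -0.0056] rows>= 0.1
scene head [422.3 202.3] 0.83 [341.1 407.7 130.2] [165.4 384.5]
scene head [259.1 184.2] 0.68 [638.9 -47.1 275.5] [ 298.8 -246.8]
scene window [410.3 204.5] 0.97 [202.  346.5   4.1] [196.5 345.6]
scene window [461.  221.7] 0.8 [388.9 546.2 125.4] [226.3 540.7]
scene scanner [225.2 188.6] 0.86 [ 650.  -165.2  233.7] [ 377.5 -356.9]
scene scanner [450.7 239.4] 0.74 [575.3 535.7 197.6] [338.1 524.3]
scene turn_pivot [283.7 199.5] 0.42 [503.5 -34.7 126.7] [500.4 -36.3]
scene turn_tip [265.2 221.9] 0.66 [616.1 -49.3 108.2] [632.8 -39.7]
scene mug_front [348.6 217.9] 0.91 [396.9 167.4  28.8] [362.9 156.6]
scene cradle [385.8 203. ] 0.78 [266.3 266.7  33.1] [223.3 257.2]
scene cradle [378.5 251.2] 0.75 [508.4 313.7  14.7] [492.8 310.1]
side head [274.  315.6] 0.91 [318.9 408.1 139.9] [368.  365.1]
side head [228.9 350.9] 0.79 [346.  531.8 139.4] [398.8 507. ]
side window [287.3 308.2] 0.8 [308.4 372.2 131.7] [352.7 327.2]
side window [213.5 350.4] 0.7 [377.6 550.1 131.2] [431.2 529.4]
side scanner [239.9 372.6] 0.97 [301.9 548.4 115.2] [339.3 530.2]
side scanner [277.7 345.4] 0.63 [297.4 431.2  35.8] [308. 422.]
side mug_front [323.  261.4] 0.73 [331.  193.9  88.1] [361.3 149.6]
side cradle [259.  284.7] 0.91 [440.2 336.3  49.3] [461.7 319.1]
side cradle [335. 315.] 0.6 [232.9 273.3  18.3] [237.2 266. ]
expected head,window,label px scene [259.5 185.4] [261.7 196.4] [267.4 221. ] side [296.7 123.5] [296.4 135. ]
```

View pics/f.png

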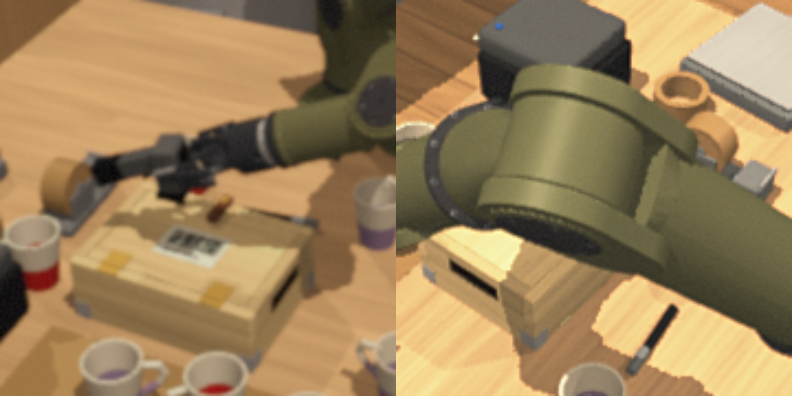

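Left view: the scanner is held over the label with its nose down and its handle off to -y. The head mark at scene (259,184) agrees with the expected (259.5,185.4), and the button still lies across the edge. The arm hides most of the right view. A small correction and settle, then a final check from the wrist.

Call:
jog_arm:
  rows:
    - [[0.003, -0.001, 0], [0, 0, -0.002], 1]
    - [[0.006, -0.002, 0], [0, -0.002, -0.005], 1]
    - [[0.006, -0.002, 0], [0, -0.002, -0.005], 1]
    - [[0.006, -0.002, 0], [0, -0.002, -0.005], 1]
    - [[0.006, -0.002, 0], [0, -0.002, -0.005], 1]
    - [[0.006, -0.002, 0], [0, -0.002, -0.005], 1]

```text
time: 20.37
eef_pos: [623.8, -118.6, 228.7]
ee_rot: [179.8, 68.1, 99.6]
ft_force: [-0.3, -0.3, -1.7]
grip_width: 55.6
finger_force: 64.3
```

```bash
python3 - <<'E'
from rel import *
from fk import final,RZ,RY,tool
np.set_printoptions(precision=1,suppress=True)
s=ctrl.sense();print(s["time"],s["eef_pos"],s["ee_rot"],abs(s["qd"]).max(),s["ft_force"])
A=R.from_euler('xyz',s["ee_rot"],degrees=True).as_matrix();h=s["eef_pos"]-62*A[:,2];Rs=A@tool('B',0).T
sg=Rs@[-np.cos(.2618),0,-np.sin(.2618)];w=h+42*sg;o=h+Rs@[14,0,-120]
print("sight",sg,"window",w,"handle end",o)
a=shot("scene");c=shot("wrist","w6.png")
print("exp px: head",proj(a,h),"win",proj(a,w),"end",proj(a,o))
for t in ("head","window","scanner"):
    for m in ctrl.mark_of(a,t): 
        if m["location"][0]<300: print(t,np.array(m["location"]),m["conf"])
print("wrist exp head",wproj(c,h),"win",wproj(c,w),"end",wproj(c,o),"label",wproj(c,[611,-43.5,110]))
for t in ("head","window","scanner","label","turn_tip","turn_pivot"):
    for m in ctrl.mark_of(c,t)[:2]: print("wrist",t,np.array(m["location"]),round(m["conf"],2))
E
```

```text
20.3667 [ 623.8 -118.6  228.7] [179.8  68.1  99.6] 0.12895117557295116 [-0.3 -0.3 -1.7]
sight [-0.   0.1 -1. ] window [613.1 -56.9 210.1] handle end [ 633.9 -176.7  220. ]
exp px: head [259.1 185.1] win [261.6 196. ] end [225.1 188.5]
head [258.9 183.9] 0.92
window [258.4 199.9] 0.92
scanner [224.  191.7] 0.94
scanner [258.6 185.5] 0.62
scanner [169.7 216.5] 0.58
wrist exp head [321.6 284.8] win [321.7 195.6] end [320.4 215.8] label [321.6  -7.1]
wrist head [319.4 281.4] 0.57
wrist window [318.4 195. ] 0.91
wrist scanner [318.8 215.3] 0.71
wrist label [316.  195.2] 0.59
wrist label [319.6 217.6] 0.19
wrist turn_tip [200.9   7.5] 0.87
wrist turn_tip [289.1  90.9] 0.5
wrist turn_pivot [111.7  15.9] 0.83
```

View pics/w6.png

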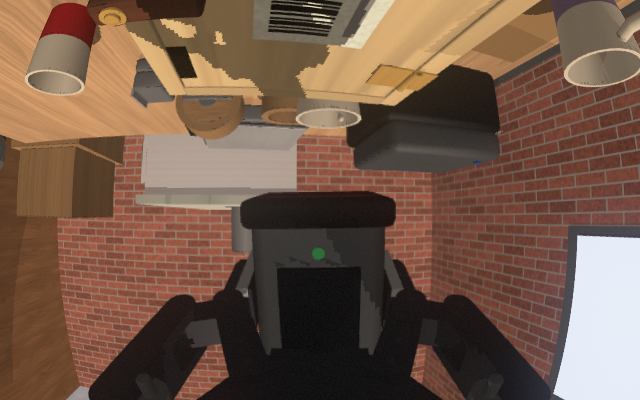

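The wrist and scene marks all fall within a few pixels of where they should be. The window is at (613,-57,210), 100 mm above the label, the sight line is 7° off vertical and hits the label's centre, and nothing is touching. Handing in.

```bash
python3 -c "
from plant import ctrl
print(ctrl.hand_in())"
```

```text
the job is handed in; nothing more can be done
None
```

The job is handed in: the turnbutton is square across the lid's edge, and the scanner is held still with its window pointing down (about 7° off vertical) roughly 100 mm above the label. The hand-in gave no verdict.

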